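# Sort the carver's bench into the market carrier and lock it

## Task

Pack the carver's market carrier: lay the two carving gouges from the bench inside the blue tool tray, flat below its rim, and stand the carved owl from the bench upright inside the pale wooden show box. Once all three are in and let go, slide the red grip of the carrier's transport lock all the way to its end stop. Set things down rather than dropping them, and leave the mallet, the wood block and the mug where they are.

Things in the scene. Friction and masses are not known exactly. Their poses are not given: they have to be found in the camera images.
- gouge_a: carving gouge lying on the bench, 170 mm long: square-edged pale wood handle 100 long, 22 wide, 20 high (x = -85 to +15), then a thin steel blade up to 18 wide (to x = +85). Loose, about 70 g. Origin: centre of its underside, halfway along; x runs along it to the blade, z up. The blade may point to or away from the robot. Sizes in mm.
- gouge_a_grip (a point): point in the middle of the handle's thickness, at x = -20, z = 10 of the gouge, a good place to grip it (22 wide there). Sizes in mm.
- gouge_a_butt (a point): butt end of the handle, x = -85, z = 10 of the gouge. Sizes in mm.
- gouge_a_tip (a point): tip of the blade, x = +85, z = 10 of the gouge. Sizes in mm.
- gouge_b: carving gouge lying on the bench, 170 mm long: square-edged orange handle 100 long, 22 wide, 20 high (x = -85 to +15), then a thin steel blade up to 18 wide (to x = +85). Loose, about 70 g. Origin: centre of its underside, halfway along; x runs along it to the blade, z up. The blade may point to or away from the robot. Sizes in mm.
- gouge_b_grip (a point): point in the middle of the handle's thickness, at x = -20, z = 10 of the gouge, a good place to grip it (22 wide there). Sizes in mm.
- gouge_b_butt (a point): butt end of the handle, x = -85, z = 10 of the gouge. Sizes in mm.
- gouge_b_tip (a point): tip of the blade, x = +85, z = 10 of the gouge. Sizes in mm.
- owl: carved brown wooden owl standing on the bench, round, 78 high, 42 wide at its foot, 46 wide (widest) from 12 to 42 above its foot, head 42 wide. Loose, about 90 g. Origin: centre of its foot; z up; it looks along its -x. Sizes in mm.
- tool_tray: BLUE open tray, the tool tray: 210 (x) by 150 (y) by 45 mm high outside, walls and floor 6 thick, fixed on the carrier, its underside 12 above the bench. Origin: centre of its underside; x along its long side, z up; inner floor at z = 6. The trays stand side by side, 152 between centres; which is on which side varies. Sizes in mm.
- show_box: pale WOODEN open box, the show box: 210 (x) by 150 (y) by 45 mm high outside, walls and floor 6 thick, fixed on the carrier, its underside 12 above the bench. Origin: centre of its underside; x along its long side, z up; inner floor at z = 6. The trays stand side by side, 152 between centres; which is on which side varies. Sizes in mm.
- carrier: fixed plywood base board, 276 (x) by 330 (y) by 12 thick, that carries both trays and the transport lock. Origin: centre of its underside; its -x edge, nearest the robot, carries the lock; the trays' centres lie at x = +12, y = +-76. Sizes in mm.
- lock (a joint): transport lock: a steel bar with an upright red grip that slides along the carrier's front edge (at carrier x = -122), in the carrier's +y direction (to the left seen from the robot). 0 = open, 0.090 m = fully locked, at its end stop; it stays where it is left; about 3 N moves it. Sizes in mm.
- lock_top (a point): centre of the top of the lock's red grip, 69 above the bench. The grip is a block 22 (carrier x) by 26 (carrier y) and 40 high (29 to 69 above the bench); 18 of free space between it and the trays, open to both sides along its travel. Sizes in mm.
- mallet: bystander: wooden carver's mallet lying on the bench, 200 long, head 90 by 60 by 60; origin at its underside near the middle, x from handle to head. Sizes in mm.
- blank: bystander: pale raw wood block 110 by 55 by 50 high; origin: centre of its underside. Sizes in mm.
- mug: bystander: blue ceramic mug, 76 wide, 85 high, handle at its +y; origin: centre of its underside. Sizes in mm.
Things that resemble listed ones, but are neither listed nor needed, are in the scene too. There is more than one size of the gouge_b; the one meant has the size given above. There is more than one size of the gouge_a; the job needs the smaller.

How it is judged (in metres and radians):
On the way, in this order (a step that is already met when the one before it is completed fails the run):
1. both gouges lie in the blue tool tray, the owl stands in the wooden show box, all let go (x of gouge_a_tip in the frame of tool_tray between -0.101 and 0.101 m and y of gouge_a_tip in the frame of tool_tray between -0.071 and 0.071 m and z of gouge_a_tip in the frame of tool_tray between 0 and 0.045 m and x of gouge_a_butt in the frame of tool_tray between -0.101 and 0.101 m and y of gouge_a_butt in the frame of tool_tray between -0.071 and 0.071 m and z of gouge_a_butt in the frame of tool_tray between 0 and 0.045 m and x of gouge_b_tip in the frame of tool_tray between -0.101 and 0.101 m and y of gouge_b_tip in the frame of tool_tray between -0.071 and 0.071 m and z of gouge_b_tip in the frame of tool_tray between 0 and 0.045 m and x of gouge_b_butt in the frame of tool_tray between -0.101 and 0.101 m and y of gouge_b_butt in the frame of tool_tray between -0.071 and 0.071 m and z of gouge_b_butt in the frame of tool_tray between 0 and 0.045 m and x of owl in the frame of show_box between -0.082 and 0.082 m and y of owl in the frame of show_box between -0.053 and 0.053 m and z of owl in the frame of show_box between -0.005 and 0.015 m and angle between owl's own z axis and vertical below 0.2 rad and contact force between the fingers and gouge_a below 0.05 N and contact force between the fingers and gouge_b below 0.05 N and contact force between the fingers and owl below 0.05 N), for 0.2 s.
2. the transport lock is slid to its end stop (within 5 mm) (value of joint lock above 0.085 m), for 0.1 s.
At the end, for the whole second after the job is handed in: Both gouges lie within the blue tray's walls, below its rim; the owl stands on the show box's floor within 0.2 rad of upright; the lock is within 5 mm of its end stop; all at rest and released; mallet, block and mug within 30 mm of where they began (all of step 1 and linear speed of each of gouge_a, gouge_b, owl below 0.03 m/s and value of joint lock above 0.085 m and distance of each of mallet, blank, mug from where it was at the start of the episode below 0.03 m); the robot touches nothing.
It fails at once if the mallet, the wood block or the mug is pushed more than 30 mm (distance of any of mallet, blank, mug from where it was at the start of the episode above 0.03 m).
It fails at once if the pale gouge is dropped: it falls, out of the fingers, faster than 0.9 m/s (a free fall of about 4 cm) (contact force between the fingers and gouge_a below 0.01 N and linear speed of gouge_a above 0.9 m/s).
It fails at once if the orange gouge is dropped: it falls, out of the fingers, faster than 0.9 m/s (a free fall of about 4 cm) (contact force between the fingers and gouge_b below 0.01 N and linear speed of gouge_b above 0.9 m/s).
It fails at once if the owl is dropped: it falls, out of the fingers, faster than 0.9 m/s (a free fall of about 4 cm) (contact force between the fingers and owl below 0.01 N and linear speed of owl above 0.9 m/s).
It also fails if it takes over 70 s, if anything falls off the work surface, if the arm or the gripper's body presses on something with over 40 N, if the wrist force passes 120 N, or if a joint passes its speed limit or range.

## Robot

A 6-joint arm with a two-finger parallel gripper is mounted at the origin on the work surface. World frame = base frame: x ahead of the robot, y to its left, z up, the work surface at z = 0. Lengths are in mm, angles in rad, forces in N, time in s.
With the tool pointing down it reaches from about 275 to 825 mm from the base axis. Payload 4.9 kg.
Tool frame: the origin (TCP) lies on the centre line of the jaws, within the pads' length; the fingertips stand 19 mm ahead of it and the grasp point (between the pads) is the TCP; z points along the fingers, y is the line along which they close (so a half turn about z gives the same grasp; the last joint's range is limited). The gripper opens to 85 mm and grips with 20 to 120 N. Pads are 22 mm wide; open, the fingers measure 114 mm over their backs; the gripper's body (76 mm by 85 mm) begins 54 mm behind the grasp point. The pads swing forward as they close: fully open they stand 13 mm farther back than shut.
Start: joints at [1.198, 0.326, -0.193, 1.052, 0, 1.437], TCP at [130.088, 534.411, 210.281] pointing down, gripper open.
Joint ranges: [-2.65, 2.65], [-0.97, 1.79], [-1.3, 1.35], [-1.93, 2.1], [-1.47, 1.37], [-3.14, 3.14]. Speed limits (rad/s): [2.57, 2.57, 3.14, 3.14, 3.14, 3.14].

## Interface

Orientations are given as a 3x3 rotation matrix whose columns are the frame's x, y, z axes.
In Python, from cell import robot gives the robot as it stands. The module is installed in compiled form; this text tells all that it offers. Calls block until the motion is done:
- robot.reach(position, orientation): joint-space move of the TCP to a pose.
- robot.move_l(position, rot=None, velocity=150, threshold=None): straight line of the TCP; rot=None keeps the orientation; velocity is the mean speed in mm/s. With threshold (N) it stops when the force on the tool has changed by that much, and returns True; else False.
- robot.move_j(angles): joint-space move.
- robot.gripper_to(opening, grip_force=None): finger opening in mm; grip_force is the grip in N (None keeps the last); returns when the fingers have stopped.
- robot.dwell(seconds).
- robot.ik(position, orientation): joint angles nearest the present ones, or None.
- robot.get_state(): the state.
- robot.snapshot(name): name is "side" or "top" or "wrist"; returns a dict with "color" (420x560x3 uint8, blue, green, red), "fx", "fy", "cx", "cy" (pixels), "cam_to_world" (4x4, takes a point from camera to world coordinates); the wrist camera has in their place "T_tool_cam" (4x4, takes a point from camera to tool coordinates, whose origin is the TCP and whose axes are the flange's). Camera axes: x right, y down, z forward; pixel columns grow to the right and rows downward; lengths in mm; the calibration is good to about 2 mm. A picture is of the moment at which its call begins: read the wrist's pose just before it. There is no depth.
A pose or a line that the arm cannot do raises robot.MotionError and nothing moves.
- robot.job_done(): hands the job in; it is judged then, once.
Trained networks look in the newest picture that a camera, given by its name, has taken for a name from the list of things; names that differ only in an ending like _2 or _b are one class to them, and where a whole thing is asked for, a point or a joint stands for the part that bears it (a point fixed in the world has none). Each returns a list of dicts, best first, with "p" (0 to 1); they miss things now and then, are a little off and sometimes report something else, mostly with a low value. They report only what shows in the picture. A call takes as long as a camera call. They do not tell look-alikes from the thing itself.
- robot.find_in(camera, name): "position" ([column, row] in pixels, amid what is visible of it).
- robot.cut_out(camera, name): "pixels" (420x560 bool, what is visible of it) and "position" ([column, row] in pixels, amid what is visible of it).
The state is a dict: "clock": time; "q": joint angles; "qvel": joint speeds; "effort": joint torques, N m; "ee_pos": TCP position; "tcp_rot": TCP orientation; "force": force on the tool from outside, world axes, zero at the start; "torque": the same for the moment, N m; "opening": finger opening in mm; "grasp_force": force on a finger pad.
Only numpy, scipy, OpenCV 4.12 (cv2) and the standard library are available. Lean on these libraries where they do the work, as an engineer would, in place of code of your own. Each camera call takes 0.05 s, during which the arm holds its last target. There are 200 camera calls.

## Working session

There is one attempt and no reset: what is moved stays moved. The work goes in short steps, each a Python script; the robot and the scene stay as the last script left them, time stands still between calls to the robot, and variables do not carry over. Pictures are saved under pics/ and viewed, at most 10 in all, crops included, and the job is handed in when it is done.

```bash
mkdir -p pics; cat > h.py <<'E'
import numpy as np, cv2
from cell import robot
def ray(s,px,T=None):
    T=np.array(s["cam_to_world"]) if T is None else T
    d=T[:3,:3]@np.array([(px[0]-s["cx"])/s["fx"],(px[1]-s["cy"])/s["fy"],1]); return T[:3,3],d
def at_z(s,px,z,T=None):
    o,d=ray(s,px,T); return o+d*(z-o[2])/d[2]
def down(a): # tool x-axis at angle a, z down ; closing y axis at a-90
    c,s=np.cos(a),np.sin(a); return np.array([[c,s,0],[s,-c,0],[0,0,-1.]])
E
python3 - <<'E'
from h import *
for c in("top","side"):
    s=robot.snapshot(c); cv2.imwrite(f"pics/{c}.png",s["color"])
    print(c,np.round(np.array(s["cam_to_world"]),2).tolist(),s["fx"])
    for n in["gouge_a","gouge_b","owl","tool_tray","show_box","lock_top","mallet","blank","mug","carrier"]:
        print(n,[(round(d["p"],2),np.round(d["position"]).tolist(),np.round(at_z(s,d["position"],10)[:2]).tolist()) for d in robot.find_in(c,n)])
print(robot.get_state()["clock"],robot.get_state()["tcp_rot"])
E
```

```text
top [[0.03, -1.0, 0.07, 406.15], [-1.0, -0.03, 0.01, -127.7], [-0.0, -0.07, -1.0, 1390.82], [0.0, 0.0, 0.0, 1.0]] 507.49814965856825
gouge_a [(0.98, [320.0, 204.0], [489.0, -222.0]), (0.71, [267.0, 202.0], [491.0, -78.0]), (0.67, [369.0, 236.0], [405.0, -357.0]), (0.6, [347.0, 313.0], [198.0, -301.0])]
gouge_b [(0.98, [320.0, 204.0], [489.0, -222.0]), (0.71, [267.0, 202.0], [491.0, -78.0]), (0.67, [369.0, 236.0], [405.0, -357.0]), (0.6, [347.0, 313.0], [198.0, -301.0])]
owl [(0.68, [375.0, 186.0], [544.0, -370.0])]
tool_tray [(0.84, [168.0, 186.0], [525.0, 196.0]), (0.42, [456.0, 179.0], [569.0, -590.0])]
show_box [(0.75, [109.0, 172.0], [561.0, 358.0]), (0.23, [243.0, 94.0], [787.0, -2.0]), (0.16, [264.0, 202.0], [489.0, -70.0])]
lock_top [(0.68, [141.0, 228.0], [411.0, 263.0])]
mallet []
blank [(0.62, [242.0, 94.0], [787.0, 2.0])]
mug [(0.89, [452.0, 176.0], [577.0, -582.0]), (0.55, [245.0, 96.0], [782.0, -8.0]), (0.22, [268.0, 202.0], [490.0, -79.0])]
carrier [(0.71, [148.0, 218.0], [437.0, 245.0])]
side [[0.84, -0.4, 0.36, -114.62], [-0.54, -0.65, 0.53, -995.6], [0.02, -0.64, -0.
[... 514 characters left out ...]
.47, [296.0, 292.0], [394.0, -348.0])]
owl [(0.8, [341.0, 266.0], [567.0, -346.0])]
tool_tray [(0.6, [246.0, 164.0], [541.0, 201.0]), (0.57, [271.0, 222.0], [472.0, -80.0])]
show_box [(0.55, [233.0, 130.0], [593.0, 394.0]), (0.3, [276.0, 217.0], [500.0, -69.0])]
lock_top [(0.44, [209.0, 166.0], [421.0, 263.0])]
mallet [(0.84, [344.0, 201.0], [739.0, -131.0]), (0.33, [276.0, 220.0], [493.0, -84.0])]
blank [(0.72, [335.0, 166.0], [816.0, 22.0])]
mug [(0.84, [392.0, 318.0], [583.0, -573.0])]
carrier [(0.55, [210.0, 172.0], [408.0, 235.0])]
1.1 [[-9.71629242e-01  2.36509229e-01 -2.76727033e-05]
 [ 2.36509229e-01  9.71629242e-01 -7.93748018e-06]
 [ 2.50103204e-05 -1.42571376e-05 -1.00000000e+00]]
```

View pics/top.png

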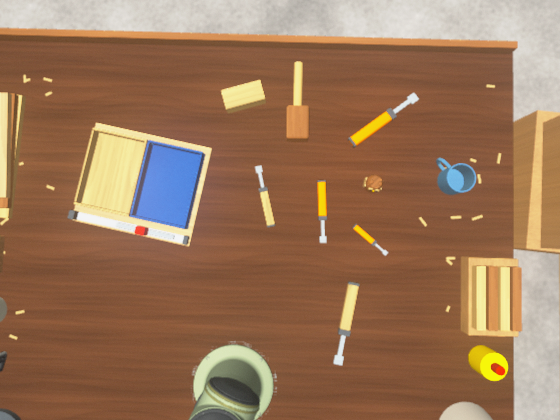

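View pics/side.png

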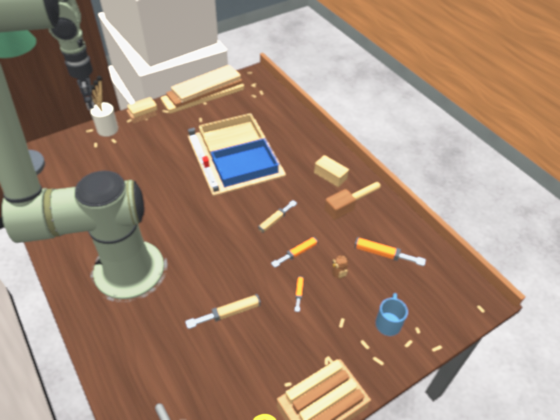

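Candidates in the top view: 
- **Pale gouges:** (265,197) is about 61 px long and (346,322) is about 82 px. The smaller, (265,197), is gouge_a.
- **Orange gouges:** (383,120) is about 82 px, (322,210) about 61 px and (370,240) about 43 px. At about 2.75 mm/px, (322,210) is the 170 mm one, so it is gouge_b.
- **Other things:** the owl is at (374,183), the blue tray at (168,186) on the right, the wooden box at (109,172) on the left, and the lock grip at (141,230).

I'll check these lengths numerically and in an enlarged crop.

```bash
python3 - <<'E'
from h import *
s=robot.snapshot("top"); im=s["color"].copy()
for d in robot.cut_out("top","gouge_a"):
    m=d["pixels"]; v,u=np.nonzero(m)
    P=np.array([at_z(s,(a,b),10)[:2] for a,b in zip(u,v)],np.float32)
    (c,wh,ang)=cv2.minAreaRect(P); print(round(d["p"],2),np.round(d["position"]),"c",np.round(c),"size",np.round(wh),"ang",ang, "bgr",np.median(s["color"][m],0))
    cs,_=cv2.findContours(m.astype(np.uint8),0,1); cv2.drawContours(im,cs,-1,(0,255,0),1)
cv2.imwrite("pics/crop.png",cv2.resize(im[80:380,230:430],None,fx=2,fy=2,interpolation=cv2.INTER_CUBIC))
C=np.array([at_z(s,p,12)[:2] for p in[(97,124),(211,149),(189,245),(70,217)]]); print("carrier corners",C.round(),C.mean(0))
hsv=cv2.cvtColor(s["color"],cv2.COLOR_BGR2HSV)
m=cv2.inRange(hsv,(100,120,60),(125,255,255)); m[:, 230:]=0; m[:100]=0;m[260:]=0
r=cv2.minAreaRect(cv2.findNonZero(m)); B=np.array([at_z(s,p,57)[:2] for p in cv2.boxPoints(r)]); print("blue",B.round(),B.mean(0))
l=robot.find_in("top","lock_top")
if l: print("lock",at_z(s,l[0]["position"],60))
o=robot.find_in("top","owl"); print("owl",at_z(s,o[0]["position"],45) if o else at_z(s,(374,183),60))
E
```

```text
0.93 [264. 201.] c [509. -70.] size [172.  23.] ang 13.83800983428955 bgr [145. 221. 237.]
0.83 [344. 315.] c [ 173. -299.] size [ 34. 223.] ang 80.6135482788086 bgr [150. 225. 232.]
0.68 [318. 208.] c [ 469. -228.] size [172.  22.] ang 1.4016344547271729 bgr [ 10. 211. 246.]
0.65 [369. 238.] c [ 397. -360.] size [116.  18.] ang 48.571044921875 bgr [ 10. 205. 246.]
0.62 [380. 124.] c [ 729. -390.] size [ 33. 225.] ang 37.80220031738281 bgr [ 10. 209. 247.]
carrier corners [[692. 397.]
 [632.  81.]
 [368. 130.]
 [434. 457.]] [531.25253763 266.29986719]
blue [[442. 281.]
 [645. 243.]
 [615.  97.]
 [412. 136.]] [528.42544904 189.14225376]
lock [410.08307407 240.62851894  60.        ]
owl [ 538.47777926 -364.45429893   45.        ]
```

View pics/crop.png

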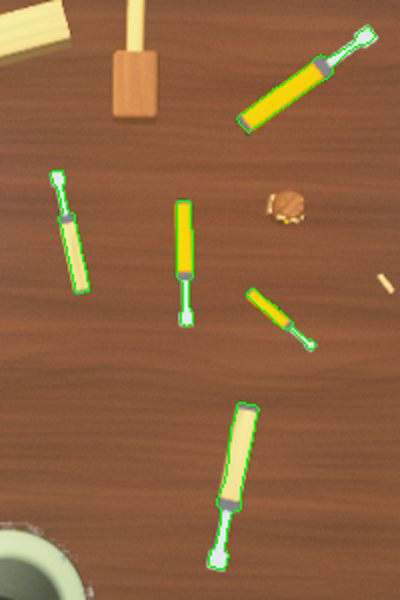

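The crop confirms it: gouge_a measures 172 mm with its blade pointing away from the robot, and gouge_b measures 172 mm with its blade toward the robot. The others are 116 mm or about 225 mm. Next I hover, refine with the wrist camera, and pick up gouge_a.

```bash
cat >> h.py <<'E'
def wsnap():
    st=robot.get_state(); s=robot.snapshot("wrist")
    T=np.eye(4); T[:3,:3]=st["tcp_rot"]; T[:3,3]=st["ee_pos"]
    return s,T@np.array(s["T_tool_cam"])
def yawto(p,a):
    """nearest of the two equivalent grasp yaws for which ik exists"""
    q0=np.array(robot.get_state()["q"]); best=None
    for k in(0,np.pi):
        q=robot.ik(p,down(a+k))
        if q is not None and abs(q[5])<3.0 and (best is None or abs(q[5])<best[0]): best=(abs(q[5]),a+k)
    return down(best[1])
def refine(name,c,z):
    """rect of the mask nearest c: centre, length, width, axis angle (mod pi), mask"""
    s,T=wsnap(); out=[]
    for d in robot.cut_out("wrist",name):
        v,u=np.nonzero(d["pixels"])
        P=np.array([at_z(s,(a,b),z,T)[:2] for a,b in zip(u,v)],np.float32)
        b=cv2.boxPoints(cv2.minAreaRect(P)); e=[b[1]-b[0],b[2]-b[1]]; e.sort(key=np.linalg.norm)
        out.append((np.linalg.norm(b.mean(0)-c),b.mean(0),np.linalg.norm(e[1]),np.linalg.norm(e[0]),np.arctan2(e[1][1],e[1][0]),d["p"]))
    out.sort(key=lambda o:o[0]); return s,out
E
python3 - <<'E'
from h import *
c=np.array([509,-70.]); a=np.radians(13.8)
p=[*(c-20*np.array([np.cos(a),np.sin(a)])),230]
R=yawto(p,a); robot.reach(p,R)
s,o=refine("gouge_a",c,12); cv2.imwrite("pics/w1.png",s["color"])
for x in o: print(x[1],x[2:4],np.degrees(x[4]),x[5])
print(np.array(s["T_tool_cam"]).round(2).tolist(), robot.get_state()["ee_pos"],robot.get_state()["clock"])
E
```

```text
[508.11127  -69.132904] (np.float32(170.69579), np.float32(24.617222)) 14.398668 0.95
[ 471.8584  -226.06964] (np.float32(171.5428), np.float32(28.740736)) 4.021211 0.73
[ 400.9049 -351.3343] (np.float32(109.41866), np.float32(19.629457)) 51.384644 0.86
[ 706.9498  -361.74762] (np.float32(173.24191), np.float32(35.906063)) -52.127224 0.75
[[-0.0, -0.96, -0.29, 73.42], [1.0, -0.0, -0.0, -1.01], [-0.0, -0.29, 0.96, -163.4], [0.0, 0.0, 0.0, 1.0]] [489.67368341 -74.10454968 229.99354488] 3.9083
```

View pics/w1.png

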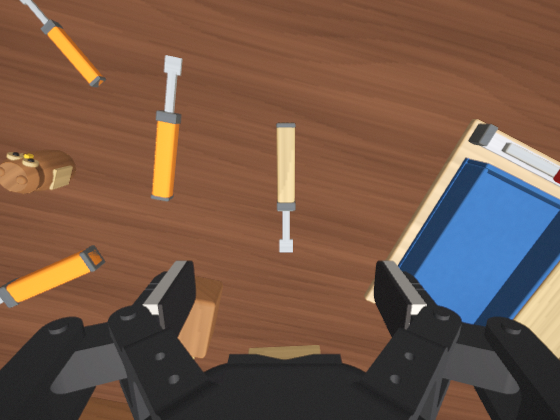

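The wrist view shows gouge_a at (286,190) between the fingers' line, and its measurement agrees with the top view to 1 mm. Picking and placing it now.

```bash
cat >> h.py <<'E'
Y=np.radians(-10.7); TX=np.array([np.cos(Y),np.sin(Y)]); TY=np.array([-TX[1],TX[0]]); TRAY=np.array([528.5,189.]); BOX=TRAY+152*TY
def Rz(d): c,s=np.cos(d),np.sin(d); return np.array([[c,-s,0],[s,c,0],[0,0,1.]])
def pick_place(p,R,zg,q,R2,zp,op,rel):
    robot.gripper_to(op); robot.reach([*p,120],R); robot.move_l([*p,zg],velocity=120)
    robot.gripper_to(0,grip_force=40); st=robot.get_state(); print("grip",st["opening"],st["grasp_force"])
    robot.move_l([*p,180],velocity=150)
    st=robot.get_state(); print("lifted",st["opening"],st["grasp_force"])
    if st["grasp_force"]<5: raise SystemExit("lost")
    robot.reach([*q,180],R2); robot.move_l([*q,zp+20],velocity=150)
    hit=robot.move_l([*q,zp],velocity=40,threshold=8)
    st=robot.get_state(); print("down",hit,st["ee_pos"])
    robot.gripper_to(rel); robot.move_l([*q,180],velocity=150); print("clock",robot.get_state()["clock"])
E
python3 - <<'E'
from h import *
c=np.array([508.3,-69.4]); a=np.radians(14.2)
p=c-20*np.array([np.cos(a),np.sin(a)]); R=yawto([*p,120],a)
q=TRAY-20*TX-32*TY; R2=Rz(Y-a)@R
print(q,robot.ik([*q,180],R2))
pick_place(p,R,22,q,R2,41,50,36)
s=robot.snapshot("top"); 
# gouge_b
c=np.array([470.,-227.]); a=np.radians(2.); p=[*(c+20*np.array([1,0.03])),200]
robot.reach(p,yawto(p,a)); s,o=refine("gouge_b",c,12)
for x in o: print(x[1],x[2:4],np.degrees(x[4]),x[5])
cv2.imwrite("pics/w2.png",s["color"])
E
```

```text
[502.90641238 161.26972282] [ 0.17050117  0.30877832 -0.29850521  0.9635128   0.          0.3572514 ]
grip 0.19844928885455543 0.0
lifted -0.26571574908691975 0.0lost
```

The fingers closed on nothing, so I look before trying again.

```bash
python3 - <<'E'
from h import *
st=robot.get_state(); print(st["ee_pos"],st["tcp_rot"],st["clock"])
s,o=refine("gouge_a",np.array([508,-69]),12); im=s["color"]
for x in o[:2]: print(x[1],x[2:4],np.degrees(x[4]),x[5])
cv2.imwrite("pics/w3.png",im)
E
```

```text
[488.27070054 -74.13376308 179.18227478] [[-9.69454255e-01 -2.45267853e-01 -1.45861148e-03]
 [-2.45268651e-01  9.69455071e-01  3.93531822e-04]
 [ 1.31753759e-03  7.39262768e-04 -9.99998859e-01]] 7.5667
[492.92017 -72.58183] (np.float32(138.38205), np.float32(24.29174)) 14.161994 0.74
[ 472.5168  -225.70758] (np.float32(171.90996), np.float32(29.013483)) 2.858404 0.64
```

View pics/w3.png

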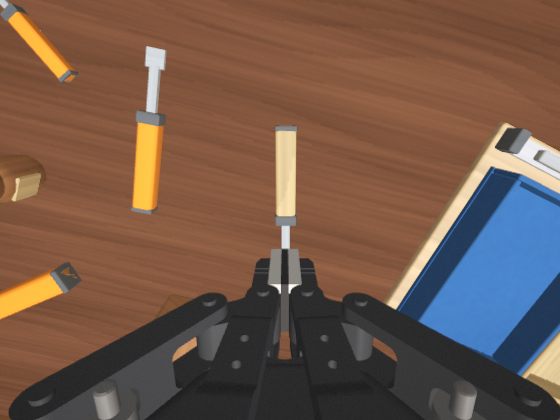

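The gouge hasn't moved and the closed fingers line up with it, so they must have passed above it. I'll repeat the descent and check the height.

```bash
python3 - <<'E'
from h import *
c=np.array([508.3,-69.4]); a=np.radians(14.2)
p=c-20*np.array([np.cos(a),np.sin(a)])
robot.gripper_to(45); robot.move_l([*p,40],velocity=200); robot.move_l([*p,22],velocity=60)
st=robot.get_state(); print(st["ee_pos"],st["opening"],st["force"])
s=robot.snapshot("wrist"); A=s["color"]
hit=robot.move_l([*p,14],velocity=15,threshold=5)
st=robot.get_state(); print(hit,st["ee_pos"],st["opening"],st["force"])
s=robot.snapshot("side"); B=s["color"]
B=cv2.resize(B[170:270,210:310],(420,420),interpolation=cv2.INTER_CUBIC)
cv2.imwrite("pics/w4.png",cv2.resize(np.hstack([A,B]),(784,336)))
E
```

```text
[488.52494905 -74.171141    21.7021969 ] 45.04761346789704 [-0.07474784 -1.17065682 -0.45059488]
False [488.88555851 -74.29651462  13.94654509] 45.17159794468559 [0.17576107 0.43027091 0.00369198]
```

View pics/w4.png

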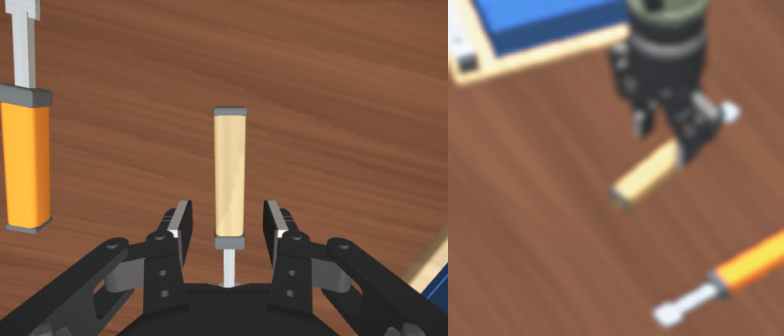

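By calculation the horizontal position is right: the TCP row matches the handle at x = -20. No contact at z = 14 means the tips sit higher than stated at this opening. I'll close in steps from here.

```bash
python3 - <<'E'
from h import *
p=robot.get_state()["ee_pos"][:2]
robot.move_l([*p,17],velocity=60)
for o in(30,24,15):
    robot.gripper_to(o,grip_force=40); st=robot.get_state(); print(o,st["opening"],st["grasp_force"],np.round(st["force"],1),st["ee_pos"][2])
s,T=wsnap(); print(s["fx"]); A=s["color"]
B=cv2.resize(robot.snapshot("side")["color"][190:260,230:330],(600,420),interpolation=cv2.INTER_CUBIC)
cv2.imwrite("pics/w5.png",cv2.resize(np.hstack([A,B]),(800,290)))
E
```

```text
30 30.263798335832263 0.0 [ 0.5 -1.4  0.4] 16.976399736812468
24 24.050149409574697 0.0 [ 0.2 -0.2  1. ] 16.967385555987953
15 14.906554210043089 0.0 [-0.8 -0.6  1. ] 16.991977134548872
305.667842075561
```

View pics/w5.png

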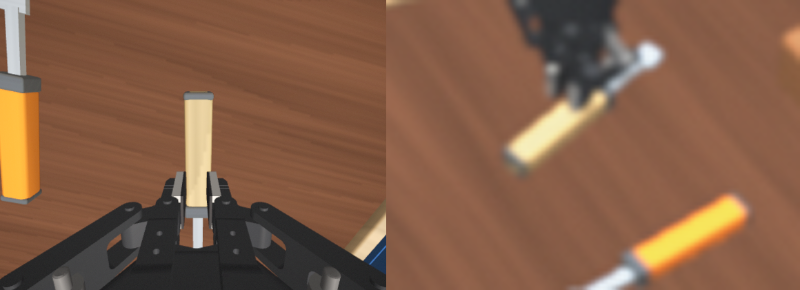

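By pixel geometry (fx = 305.7, pad gap 184 px for 85 mm, so a depth of about 141 mm), the fingertips sit about 40 mm behind where the tool frame puts them. I'll feel for the bench with the fingers straddling the handle, then close just above it.

```bash
python3 - <<'E'
from h import *
p=np.array([488.6,-74.3])
robot.gripper_to(45)
hit=robot.move_l([*p,-30],velocity=40,threshold=4)
st=robot.get_state(); print(hit,st["ee_pos"],st["opening"],st["force"],st["clock"])
E
```

```text
True [488.24654259 -74.19383289 -23.18666199] 45.15575747915379 [-1.82546202  0.83659914  6.76181684] 12.7167
```

```bash
python3 - <<'E'
from h import *
p=np.array([488.6,-74.3])
robot.move_l([*p,-17],velocity=60)
robot.gripper_to(0,grip_force=40)
st=robot.get_state(); print(st["ee_pos"],st["opening"],st["grasp_force"],st["force"])
robot.move_l([*p,30],velocity=100)
st=robot.get_state(); print(st["ee_pos"],st["opening"],st["grasp_force"],st["force"],st["clock"])
E
```

```text
[488.65604061 -74.31282373 -16.99961968] 21.19798381375946 40.30548334121704 [-0.52448138  0.48212376  1.19943216]
[488.35676021 -74.2237948   29.76250398] 20.85502853337607 40.076143741607666 [ 0.37500581 -0.05495405 -0.27985236] 13.925
```

Gripped at 21 mm. Now I place it using the measured offset (grasp height -17 reported), then do gouge_b the same way.

```bash
cat > h2.py <<'E'
from h import *
def place(q,R2,zp,rel,up=100,travel=100):
    robot.reach([*q,travel],R2); robot.move_l([*q,zp+12],velocity=150)
    hit=robot.move_l([*q,zp],velocity=40,threshold=6)
    st=robot.get_state(); print("down",hit,st["ee_pos"],st["grasp_force"])
    robot.gripper_to(rel); robot.move_l([*q,up],velocity=200); print("clock",robot.get_state()["clock"])
def pick(p,R,zg,op,force=40,lift=100):
    robot.gripper_to(op); robot.reach([*p,zg+60],R); robot.move_l([*p,zg],velocity=120,threshold=15)
    robot.gripper_to(0,grip_force=force); robot.move_l([*p,lift],velocity=150)
    st=robot.get_state(); print("lifted",st["ee_pos"],st["opening"],st["grasp_force"])
    if st["grasp_force"]<5: raise SystemExit("lost")
E
python3 - <<'E'
from h2 import *
a=np.radians(14.2); R=np.array(robot.get_state()["tcp_rot"]); 
robot.move_l([488.5,-74.2,100],velocity=150)
R2=Rz(Y-a)@down(a+np.pi)
place(TRAY-20*TX-32*TY,R2,2,36)
c=np.array([470.,-227.]); a=np.radians(2.2); p=[*(c+20*np.array([1,0.04])),180]
robot.reach(p,yawto(p,a)); s,o=refine("gouge_b",c,12)
for x in o[:2]: print(x[1],x[2:4],np.degrees(x[4]),x[5])
print(robot.get_state()["clock"])
E
```

```text
down False [502.66784677 161.30657075   1.87315437] 40.035903453826904
clock 17.5833
[ 472.53986 -226.8675 ] (np.float32(171.26581), np.float32(23.589699)) 2.7915795 0.8
[ 397.7908  -357.09335] (np.float32(116.900566), np.float32(17.335686)) 51.207394 0.61
19.15
```

```bash
python3 - <<'E'
from h2 import *
a=np.radians(2.4); p=np.array([471.5,-227.])+20*np.array([np.cos(a),np.sin(a)])
R=yawto([*p,100],a); pick(p,R,-17,45)
q=TRAY+20*TX+32*TY; place(q,Rz(Y-a)@R,2,36)
robot.gripper_to(85)
o0=np.array([540.,-362.]); h=[o0[0],o0[1],150]; Ro=yawto(h,0.); robot.reach(h,Ro)
st=robot.get_state()
s,T=wsnap(); D=robot.cut_out("wrist","owl")
for d in D[:3]:
    v,u=np.nonzero(d["pixels"]); print(d["p"],d["position"],len(u),u.min(),u.max(),v.min(),v.max(),at_z(s,d["position"],35,T))
t=robot.snapshot("top")["color"]; B=cv2.resize(t[120:250,65:215],(485,420),interpolation=cv2.INTER_CUBIC)
cv2.imwrite("pics/w6.png",cv2.resize(np.hstack([s["color"],B]),(797,320)))
print(st["ee_pos"],robot.get_state()["clock"])
E
```

```text
lifted [ 490.8119217  -225.73975899   99.18108381] 20.997297636023546 40.18407583236694
down True [554.78852244 216.91096837   2.32635853] 40.79892575740814
clock 25.6083
0.56 [286.8, 202.6] 2484 260 313 177 236 [ 546.03291331 -359.53372258   35.        ]
[ 540.45827513 -360.94967302  149.91515947] 28.3833
```

View pics/w6.png

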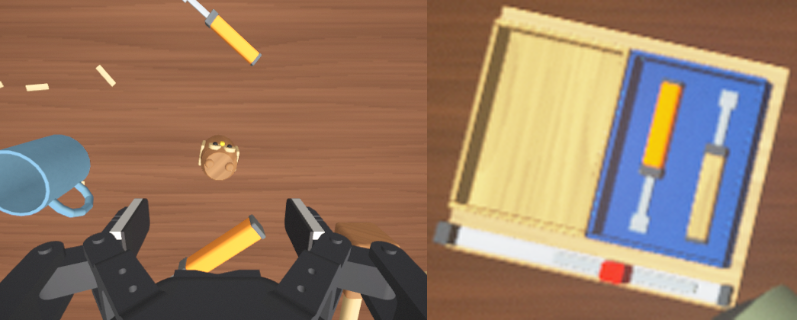

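Top crop: both gouges lie flat in the blue tray, well inside its walls, and the lock is still open. The owl is at wrist pixel (287,203), standing upright. I'll fit its position with a cylinder model, pick it up and place it.

```bash
python3 - <<'E'
from h2 import *
from scipy.optimize import least_squares
s,T=wsnap(); Ti=np.linalg.inv(T)
t=np.linspace(0,2*np.pi,40); M=np.array([[r*np.cos(x),r*np.sin(x),z] for r,z in((21,0),(23,12),(23,42),(19,76)) for x in t])
def bb(xy):
    P=(M+[xy[0],xy[1],0])@Ti[:3,:3].T+Ti[:3,3]; u=s["fx"]*P[:,0]/P[:,2]+s["cx"]; v=s["fy"]*P[:,1]/P[:,2]+s["cy"]
    return np.array([u.min(),u.max(),v.min(),v.max()])
f=least_squares(lambda xy:bb(xy)-[260,313,177,236],[540,-362]); print(f.x,f.fun)
p=f.x
if np.linalg.norm(p-[540,-362])>20: raise SystemExit("off")
R=yawto([*p,100],0.); pick(p,R,-3,80,force=30,lift=110)
place(BOX,Rz(Y)@R,16,64,up=120,travel=120)
E
```

```text
[ 546.46061425 -359.96411502] [ 1.62303659 -1.62310789 -2.69526536  2.24102664]
lifted [ 545.7290668  -359.40106185  108.8049526 ] 44.840908151882665 30.815711620962247
down True [557.21117343 338.61072271  16.16509789] 31.381560278241523
clock 35.6917
```

```bash
python3 - <<'E'
from h2 import *
def red():
    s=robot.snapshot("top"); h=cv2.cvtColor(s["color"],cv2.COLOR_BGR2HSV)
    m=(cv2.inRange(h,(0,150,120),(6,255,255))|cv2.inRange(h,(174,150,120),(180,255,255)))[180:260,60:200]
    v,u=np.nonzero(m); return at_z(s,(u.mean()+60,v.mean()+180),62)[:2],len(u),s
robot.gripper_to(0)
L,n,s=red(); C=TRAY-12*TX+76*TY; print("lock",L,n,"carrier",[(L-C)@TX,(L-C)@TY])
cv2.imwrite("pics/w7.png",cv2.resize(s["color"][100:260,55:225],(637,600),interpolation=cv2.INTER_CUBIC))
E
```

```text
lock [403.8057466  251.13033986] 74 carrier [np.float64(-122.06169895584138), np.float64(-38.10149298664589)]
```

View pics/w7.png

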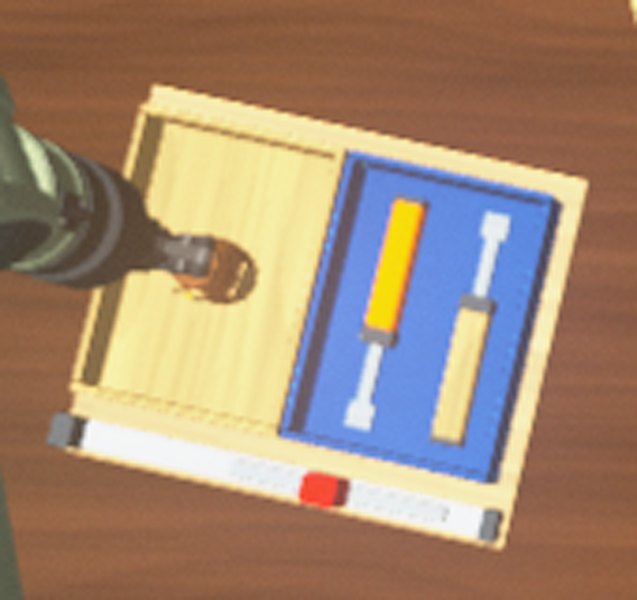

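The crop shows the owl upright in the wooden box under the gripper and both gouges in the blue tray. The red grip is at carrier x = -122.1, as specified. Now I push the lock.

```bash
python3 - <<'E'
from h2 import *
C=TRAY-12*TX+76*TY
W=lambda y,z:[*(C-122*TX+y*TY),z]
R=yawto(W(-100,120),Y); robot.reach(W(-100,120),R)
robot.move_l(W(-100,23),velocity=150,threshold=15); print(robot.get_state()["ee_pos"],robot.get_state()["force"])
hit=robot.move_l(W(70,23),velocity=50,threshold=14); st=robot.get_state()
y=(st["ee_pos"][:2]-C)@TY; print(hit,"y",y,st["force"],st["clock"])
s=robot.snapshot("top"); h=cv2.cvtColor(s["color"],cv2.COLOR_BGR2HSV)
m=(cv2.inRange(h,(0,150,120),(6,255,255))|cv2.inRange(h,(174,150,120),(180,255,255)))[180:260,60:200]
v,u=np.nonzero(m)
if len(u): L=at_z(s,(u.mean()+60,v.mean()+180),62)[:2]; print(len(u),(L-C)@TX,(L-C)@TY)
E
```

```text
[393.19533735 190.71281497  23.24420864] [-0.95148189 -0.80446232  0.99736984]
True y 21.335368368319614 [-0.54846598 -2.2439713   1.91734187] 40.275
```

```bash
python3 - <<'E'
from h2 import *
C=TRAY-12*TX+76*TY
W=lambda y,z:[*(C-122*TX+y*TY),z]
hit=robot.move_l(W(45,23),velocity=25,threshold=25); st=robot.get_state()
y=(st["ee_pos"][:2]-C)@TY; print(hit,"y",y,st["force"],st["clock"])
robot.move_l(W(y-15,23)); robot.move_l(W(y-15,110),velocity=200)
p=[350,-150,200]; robot.reach(p,yawto(p,0.))
s=robot.snapshot("top"); h=cv2.cvtColor(s["color"],cv2.COLOR_BGR2HSV)
m=(cv2.inRange(h,(0,150,120),(6,255,255))|cv2.inRange(h,(174,150,120),(180,255,255)))[180:260,60:200]
v,u=np.nonzero(m); L=at_z(s,(u.mean()+60,v.mean()+180),62)[:2]; print(len(u),(L-C)@TX,(L-C)@TY,robot.get_state()["clock"])
cv2.imwrite("pics/w8.png",cv2.resize(s["color"][100:260,55:225],(637,600),interpolation=cv2.INTER_CUBIC))
E
```

```text
True y 20.615879377959523 [ 0.16004072 -1.71496764  1.64431683] 40.8
84 -121.68212078983926 44.53145700231543 43.3583
```

View pics/w8.png

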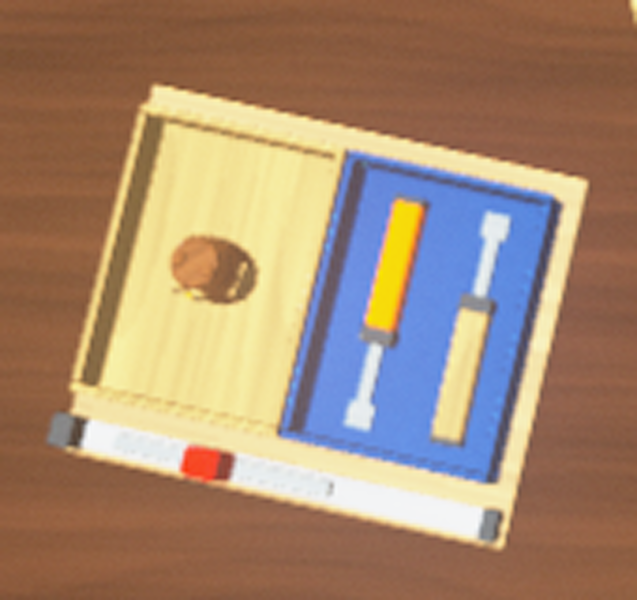

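The grip moved about 83 mm by image and stalled twice. The image scale leaves some doubt between 83 and 90 mm, so I push once more, firmly, and compare.

```bash
python3 - <<'E'
from h2 import *
C=TRAY-12*TX+76*TY
W=lambda y,z:[*(C-122*TX+y*TY),z]
R=yawto(W(-5,110),Y); robot.reach(W(-5,110),R); robot.move_l(W(-5,23),velocity=150)
f0=np.array(robot.get_state()["force"])
for y in range(14,34,2):
    hit=robot.move_l(W(y,23),velocity=20,threshold=34); st=robot.get_state()
    F=(np.array(st["force"])-f0)[:2]; print(y,hit,round((st["ee_pos"][:2]-C)@TY,1),round(F@TY,1),round(F@TX,1))
    if hit or F@TY<-26: break
s=robot.snapshot("wrist"); cv2.imwrite("pics/w9.png",s["color"])
y=(st["ee_pos"][:2]-C)@TY
robot.move_l(W(y-15,23)); robot.move_l(W(y-15,110),velocity=200)
s=robot.snapshot("top"); h=cv2.cvtColor(s["color"],cv2.COLOR_BGR2HSV)
print(robot.get_state()["clock"])
E
```

```text
14 False 13.9 1.1 0.9
16 False 16.1 -0.3 0.6
18 False 18.1 0.3 -0.3
20 False 20.2 -0.1 -0.0
22 False 21.6 -2.0 0.5
24 False 21.7 -7.3 -0.1
26 False 21.6 -14.0 -0.2
28 False 21.6 -19.3 1.4
30 False 21.6 -23.7 1.9
32 False 21.6 -29.6 1.0
50.0833
```

It stalls rigidly at y = 21.6, with push force rising to 30 N and no sideways force. I'll check the travel numerically by comparing the initial top picture with a new one.

```bash
python3 - <<'E'
from h2 import *
p=[350,-150,200]; robot.reach(p,yawto(p,0.))
s=robot.snapshot("top"); A=cv2.imread("pics/top.png").astype(float); B=s["color"].astype(float); G=[]
for im in(A,B):
    w=np.clip(im[:,:,2]-2.2*np.maximum(im[:,:,1],im[:,:,0])-20,0,None); w[:205]=0;w[250:]=0;w[:,:70]=0;w[:,200:]=0
    n,l,stt,_=cv2.connectedComponentsWithStats((w>0).astype(np.uint8)); k=1+stt[1:,4].argmax(); w[l!=k]=0
    v,u=np.nonzero(w); c=(np.average(u,weights=w[v,u]),np.average(v,weights=w[v,u])); print(c,stt[k]); G.append(at_z(s,c,64)[:2])
print("travel",G[1]-G[0],(G[1]-G[0])@TY)
C=TRAY-12*TX+76*TY; print([((g-C)@TX,(g-C)@TY) for g in G])
# bar: brightness shift along track, phase-correlated
d=[cv2.cvtColor(x.astype(np.uint8),cv2.COLOR_BGR2GRAY) for x in(A,B)]
# sample track line at z=29 in carrier coordinates
Ti=np.linalg.inv(np.array(s["cam_to_world"])); Y_=np.arange(-150,150,0.5); pr=[]
for g in d:
    acc=0
    for x in(-128,-122,-116):
        P=np.array([[*(C+x*TX+y*TY),22] for y in Y_])@Ti[:3,:3].T+Ti[:3,3]
        acc=acc+cv2.remap(g,(s["fx"]*P[:,0]/P[:,2]+s["cx"]).astype(np.float32)[None],(s["fy"]*P[:,1]/P[:,2]+s["cy"]).astype(np.float32)[None],cv2.INTER_CUBIC)[0].astype(float)
    pr.append(acc/3)
best=[]
for k in range(140,200):
    a=pr[0][:-k]; b=pr[1][k:]; best.append((np.corrcoef(a,b)[0,1],k/2))
print(sorted(best)[::-1][:4])
E
```

```text
(np.float64(139.71371287359543), np.float64(230.30531076607454)) [135 227  10   8  68]
(np.float64(108.23304675425038), np.float64(223.23869783616695)) [104 220  10   8  65]
travel [16.02280434 83.32048265] 84.84667231646385
[(np.float64(-122.31293030317987), np.float64(-38.59534776980915)), (np.float64(-122.03854973257867), np.float64(46.2513245466547))]
[(np.float64(0.9294560335825695), 86.5), (np.float64(0.9291107845913534), 86.0), (np.float64(0.9266310963834812), 87.0), (np.float64(0.9256276236085722), 85.5)]
```

Travel measures 85–86.5 mm, which is close to the limit. One independent check: I push with the hand turned 90° and higher. If the grip itself is at its stop, it stalls at the same grip position.

```bash
python3 - <<'E'
from h2 import *
C=TRAY-12*TX+76*TY
W=lambda y,z:[*(C-126*TX+y*TY),z]
R=yawto(W(5,90),Y+np.pi/2); robot.reach(W(5,90),R); robot.move_l(W(5,33),velocity=200)
f0=np.array(robot.get_state()["force"])
for y in (24,30,36):
    hit=robot.move_l(W(y,33),velocity=30,threshold=34); st=robot.get_state()
    F=(np.array(st["force"])-f0)[:2]; print(y,hit,round((st["ee_pos"][:2]-C)@TY,1),round(F@TY,1),round(F@TX,1))
    if hit or F@TY<-22: break
y=(st["ee_pos"][:2]-C)@TY
robot.move_l(W(y-15,33)); robot.move_l(W(y-15,120),velocity=250)
s=robot.snapshot("top"); print(robot.get_state()["clock"])
E
```

```text
24 False 24.1 0.4 -1.5
30 False 24.4 -15.2 0.3
36 False 24.4 -31.8 1.5
56.2917
```

It stalls rigidly again with a different hand orientation and height, at a different hand position, so the stop is the lock's own. Handing in.

```bash
python3 - <<'E'
from h2 import *
print(robot.job_done(), robot.get_state()["clock"])
E
```

```text
the job is handed in; nothing more can be done
the job is handed in; nothing more can be done
```

The job is handed in at about 56 s of 70: both gouges lie flat in the blue tray, the owl stands in the show box, and the lock is at a hard stop by push force, though its travel measured only 85–86.5 mm of the 90 in the pictures.

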